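# Make up a reel repair kit tray, tall parts last

## Robot

A 6-joint arm with a two-finger parallel gripper is mounted at the origin on the work surface. World frame = base frame: x ahead of the robot, y to its left, z up, the work surface at z = 0. Lengths are in mm, angles in rad, forces in N, time in s.
With the tool pointing down it reaches from about 350 to 775 mm from the base axis. Payload 7.3 kg.
Tool frame: the origin (TCP) lies midway between the tips of the shut fingers; the grasp point (between the pads) lies 19 mm behind it (bot.tcp_to_grasp is the distance from the TCP to the grasp point, in mm); z points along the fingers, y is the line along which they close (so a half turn about z gives the same grasp; the last joint's range is limited). The gripper opens to 92 mm and grips with 3 to 60 N. Pads are 19 mm wide; open, the fingers measure 130 mm over their backs; the gripper's body (75 mm by 190 mm) begins 47 mm behind the grasp point.
Start: joints at [-1.387, 0.342, 1.524, -0, 1.275, -0.146], TCP at [170.046, -496.718, 226.741] pointing down, gripper open.
Joint ranges: [-2.53, 2.53], [-0.77, 2.02], [0.04, 2.7], [-1, 4.14], [0.28, 2.66], [-3.11, 3.11]. Speed limits (rad/s): [2.57, 2.57, 3.14, 3.14, 3.14, 3.14].

## Interface

Orientations are given as [roll, pitch, yaw] about the fixed x, y, z axes, in that order (R = Rz(yaw) Ry(pitch) Rx(roll)).
In Python, from plant import bot, viewer gives the robot as it stands. The module is installed in compiled form; this text tells all that it offers.
- The arm moves only by the shell command python3 -m handwheel 'ROWS'. ROWS is text: rows parted by semicolons, each of 7 numbers parted by spaces: the shift along the tool's x, y, z scaled (see below), then the turn, a rotation vector about the tool's x, y, z scaled (see below), then the opening, from -1 (shut) to 1 (fully open), so that 0 is half open. In form: tx ty tz rx ry rz gripper; .... A call has 1 to 8 rows; each row is the pose to reach, as a shift and turn from the pose commanded when the call began, along the tool's axes at that moment, turning the shorter way round; what a row does not reach only later rows make up. The controller multiplies each number of a shift by 10 cm and each number of a turn by pi rad. A row lasts 1/12 s, in which the tool goes at most 41.7 mm and 7.16 degrees, less where a joint would pass 70% of its speed; a pose out of reach is approached as far as the arm can. A call with a number of a shift or a turn outside -1 to 1 is refused whole. A call with a gripper value outside its range is refused whole. The fingers move at their own pace and stop on an object; the grip force is fixed at half the most. Time passes only in rows, so rows that repeat a pose let the fingers close. It gives the time, the measured TCP pose, the force, the opening and the grip force at its end, in the units of the state.
- bot.get_obs(): the state, without advancing time (a new reading comes with each control period).
- viewer.capture(name): name is "side" or "top"; returns a dict with "frame" (400x640x3 uint8, red, green, blue), "fov_y" (degrees; the focal length in pixels is half the picture's height over the tangent of half this angle, whatever the lens; pixels are square), "cx", "cy" (the principal point, pixels), "dist_coeffs" ([k1, k2, p1, p2, k3] as OpenCV has them; the pictures are not rectified), "T" (4x4, takes a point from camera to world coordinates). Camera axes: x right, y down, z forward; pixel columns grow to the right and rows downward; lengths in mm; the calibration is good to about 2 mm. A picture is of the moment at which its call begins. There is no depth.
- bot.close_job(): hands the job in; it is judged then, once.
Trained networks look in a picture, given as the dict that the camera call returned (one of the last four; its "shot" number tells which), for a name from the list of things; names that differ only in an ending like _2 or _b are one class to them, and where a whole thing is asked for, a point or a joint stands for the part that bears it (a point fixed in the world has none). Each returns a list of dicts, best first, with "score" (0 to 1); they miss things now and then, are a little off and sometimes report something else, mostly with a low value. They report only what shows in the picture. A call takes as long as a camera call.
- viewer.recognise(target, picture): "centre" ([column, row] in pixels, amid what is visible of it).
- viewer.cut_out(target, picture): "pixels" (400x640 bool, what is visible of it) and "centre" ([column, row] in pixels, amid what is visible of it).
The state is a dict: "time": time; "joint_positions": joint angles; "dq": joint speeds; "tau": joint torques, N m; "tool_pos": TCP position; "tcp_rot": TCP orientation; "contact_force": force on the tool from outside, world axes, zero at the start; "moment": the same for the moment, N m; "grip_width": finger opening in mm; "finger_force": force on a finger pad.
Only numpy, scipy, OpenCV 4.12 (cv2) and the standard library are available. Lean on these libraries where they do the work, as an engineer would, in place of code of your own. Each camera call takes 0.05 s, during which the arm holds its last target. There are 200 camera calls.

## Task

Make up the blue kit tray for the next reel repair, tall parts last so that nothing standing gets in your way: first take the plain steel crank handle with the black knob out of the slotted stand and lay it flat in its groove, knob up, lowering it all the way by hand rather than letting it topple; then set the brown reel down softly, knobs up, in the big bay; and last stand the oil bottle just as softly on the cork mark beside the crank. Keep the bottle upright throughout, and leave the two spare cranks, the lure box and the pick where they are.

Things in the scene. Friction and masses are not known exactly. Their poses are not given: they have to be found in the camera images.
- tray: Blue moulded kit tray, fixed: 148 mm (x) by 198 (y), walls 32 high, 4 thick; origin under its centre, x away from the robot at yaw 0, z up. Crank groove along x on its +y side (point lane); across it, x -42 to 14 mm, y -4 to 95, a trench with floor at 4 mm for fingers and bottle. Reel bay on the -y side: x -70 to 36, y -95 to -8, floor at 4; beyond it pockets with screws.
- lane (a point): Middle of the crank groove at deck level, 24 mm above the tray's underside; axes as the tray's. The groove is 140 long (x -70 to 70 mm), 26 wide, between shoulders 8 mm above the deck. The deck is interrupted at x -42 to 14 mm by the trench, 20 mm deeper, which leaves 37 mm for a finger on the +y side of the groove's centre line and 62 on the -y side.
- bottle_place (a point): Centre of the 42 mm cork disc on the trench floor, 4 mm above the tray's underside, where the bottle stands; 36 mm to -y from the groove's centre line. The room for the bottle beside a crank in its groove is about 56 (x) by 52 mm (y).
- reel_place (a point): Point on the floor of the reel bay (4 mm above the tray's underside) where the reel's axis belongs when its foot points to the tray's -x; about 6 mm free all round. The reel also fits turned half round, its axis then 16 mm further to -x.
- stand: Dark wooden stand, fixed, 190 (x) by 64 by 50 mm high, origin under its centre. Three vertical slots, 10 by 23 mm with floor 8 mm above the counter, at x -60, 0 and 60 mm, each hold one upright crank loosely.
- crank_mid (a point): Steel crank with black knob, upright on its plain end in any slot, 42 mm deep: flat bar 120 long, 20 wide, 8 thick, 95 to 160 g. Site at the bar's centre; z along the bar to the knob end, x along the knob (away from the robot), y across the width. Knob under 17 mm thick, 48 mm beyond the centre, tip 37 mm out. In a 20 N grip the bar can turn between the pads if its end is pressed on something.
- spare_brass_mid (a point): Spare crank of the same sizes, brass with a wooden knob, in another slot (bystander); point at the bar's centre.
- spare_black_mid (a point): Spare crank of the same sizes, black-lacquered with a red knob, in another slot (bystander); point at the bar's centre.
- reel_mid (a point): Brown bakelite reel on its back, brittle, 76 mm across, 28 thick, 175 to 290 g; point on its axis 14 mm above its underside, z up. Brass foot (70 by 4 by 13 mm) off the rim at -x, outer face 54 mm from the axis. Two ivory knobs on the drum face at y +23 and -23 mm, 14 across, 60 over both, tops 50 mm above the underside, make the grip; the drum does not turn.
- bottle_mid (a point): Amber oil bottle, black cap, upright: 40 mm diameter up to 88 mm, cap 24 mm diameter from 102 to 120 mm; 65 to 160 g; point on its axis 60 mm above its underside, z up.
- lurebox_mid (a point): Yellow plastic lure box, 76 by 121 by 37 mm (bystander); point at its centre, 18 mm up.
- pick_mid (a point): Rubber-tipped brass pick lying on the counter, 147 mm long, 11 mm thick (bystander); point near its middle, x along it.

How it is judged:
By the outcome, as a careful person would: the job done as asked, in the order asked, and still so for the second after the job is handed in, with the robot touching nothing.
It also fails if it takes over 67 s, if anything falls off the work surface, if the arm or the gripper's body presses on something with over 40 N, if the wrist force passes 120 N, or if a joint passes its speed limit or range.

## Working session

There is one attempt and no reset: what is moved stays moved. The work goes in short steps, Python scripts to look and compute and a shell command to move; the robot and the scene stay as the last step left them, time stands still between calls to the robot, and variables do not carry over. Pictures are saved under pics/ and viewed, at most 10 in all, crops included, and the job is handed in when it is done.

```bash
mkdir -p pics; cat > h.py <<'E'
import numpy as np, cv2
from plant import bot, viewer
from scipy.spatial.transform import Rotation as R
def K(p):
    f=200/np.tan(np.radians(p["fov_y"])/2); return np.array([[f,0,p["cx"]],[0,f,p["cy"]],[0,0,1.]])
def ray(p,uv):
    n=cv2.undistortPoints(np.array([[uv]],float),K(p),np.array(p["dist_coeffs"],float))[0,0]
    T=np.array(p["T"]); d=T[:3,:3]@np.array([n[0],n[1],1]); return T[:3,3],d/np.linalg.norm(d)
def atz(p,uv,z):
    o,d=ray(p,uv); return o+d*(z-o[2])/d[2]
def proj(p,X):
    T=np.linalg.inv(np.array(p["T"])); X=np.atleast_2d(np.array(X,float))
    return cv2.projectPoints(X,cv2.Rodrigues(T[:3,:3])[0],T[:3,3],K(p),np.array(p["dist_coeffs"],float))[0][:,0]
def tri(p,a,q,b):
    o,d=ray(p,a);r,e=ray(q,b)
    s=np.linalg.lstsq(np.c_[d,-e],r-o,rcond=None)[0]; A=o+s[0]*d;B=r+s[1]*e
    return (A+B)/2,np.linalg.norm(A-B)
def save(p,n): cv2.imwrite("pics/"+n,p["frame"][:,:,::-1])
E
python3 - <<'E'
from h import *
np.set_printoptions(precision=1,suppress=True)
t=viewer.capture("top");s=viewer.capture("side");save(t,"t0.png");save(s,"s0.png")
print(t["T"],s["T"],t["fov_y"],s["fov_y"])
for n in "tray stand crank_mid spare_brass_mid spare_black_mid reel_mid bottle_mid lurebox_mid pick_mid bottle_place".split():
    for nm,p in(("top",t),("side",s)):
        for d in viewer.cut_out(n,p)[:2]:
            ys,xs=np.nonzero(d["pixels"]); print(n,nm,round(d["score"],2),np.round(d["centre"],1),len(xs),(xs.min(),xs.max(),ys.min(),ys.max()) if len(xs) else "")
print(bot.get_obs())
E
```

```text
[[  -0.    -1.     0.2  385.4]
 [  -1.     0.     0.    -0.9]
 [  -0.    -0.2   -1.  1049.1]
 [   0.     0.     0.     1. ]] [[ -0.8  -0.5   0.5 -21.5]
 [ -0.7   0.5  -0.5 651.3]
 [ -0.   -0.7  -0.7 956.1]
 [  0.    0.    0.    1. ]] 56.066495167637086 44.99242727438049
tray top 0.98 [321.9 198.1] 3797 (np.int64(280), np.int64(357), np.int64(167), np.int64(228))
tray top 0.65 [228.9 224.8] 1562 (np.int64(213), np.int64(241), np.int64(188), np.int64(258))
tray side 0.83 [311.6 222.4] 3642 (np.int64(270), np.int64(356), np.int64(188), np.int64(260))
tray side 0.45 [265.  297.5] 2233 (np.int64(223), np.int64(302), np.int64(266), np.int64(330))
stand top 0.65 [230.9 224.7] 1408 (np.int64(213), np.int64(242), np.int64(189), np.int64(258))
stand side 0.95 [267.4 298.3] 2105 (np.int64(224), np.int64(301), np.int64(268), np.int64(329))
stand side 0.61 [311.  223.2] 3702 (np.int64(268), np.int64(356), np.int64(187), np.int64(260))
crank_mid top 0.6 [222.  193.4] 91 (np.int64(215), np.int64(227), np.int64(182), np.int64(201))
crank_mid top 0.47 [217.5 219. ] 146 (np.int64(214), np.int64(229), 
[... 1635 characters left out ...]

bottle_place top 0.57 [316.5 201.4] 3822 (np.int64(280), np.int64(357), np.int64(167), np.int64(229))
bottle_place side 0.57 [312.3 219.4] 3703 (np.int64(269), np.int64(356), np.int64(187), np.int64(260))
bottle_place side 0.55 [260.1 275.7] 306 (np.int64(245), np.int64(265), np.int64(260), np.int64(291))
{'time': 1.1, 'joint_positions': array([-1.4,  0.3,  1.5,  0. ,  1.3, -0.1]), 'dq': array([-0.,  0.,  0., -0.,  0., -0.]), 'tau': array([  0. , -43.1, -24.4,   0.1,   0. ,  -0. ]), 'tool_pos': array([ 170.1, -496.7,  226.7]), 'tcp_rot': array([ 3.1, -0. ,  0.3]), 'contact_force': array([-0.4, -0.1, -0.4]), 'moment': array([0., 0., 0.]), 'finger_force': 0.0, 'grip_width': 91.45330325331682}
```

View pics/t0.png

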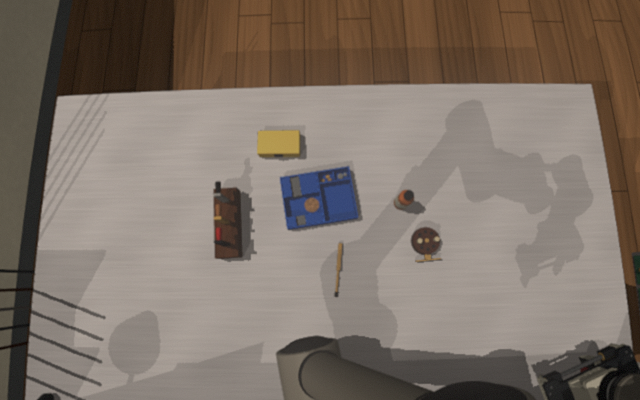

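View pics/s0.png

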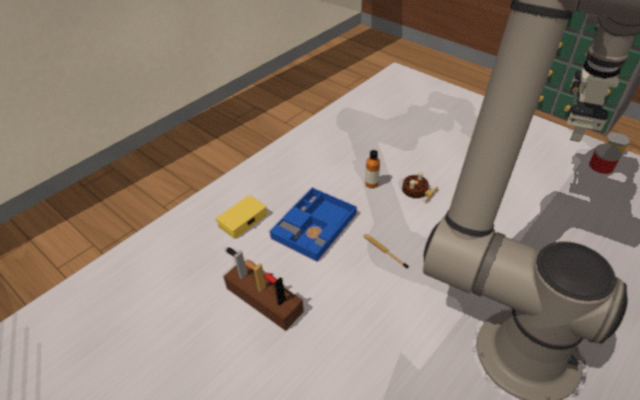

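The top view shows the stand around (228,224) with the steel crank in its far slot, knob up-left at (217,186). The tray is at (320,198), the bottle at (406,198), and the reel at (427,242) with its foot toward the robot. I'll fit the known shapes to the silhouettes next.

```bash
cat > fit.py <<'E'
from h import *
from scipy.optimize import minimize
def box(x0,x1,y0,y1,z0,z1): return np.array([[x,y,z] for x in(x0,x1) for y in(y0,y1) for z in(z0,z1)],float)
def cyl(cx,cy,r,z0,z1): return np.array([[cx+r*np.cos(t),cy+r*np.sin(t),z] for t in np.linspace(0,6.283,25)[:-1] for z in(z0,z1)])
M={"tray":[box(-74,74,-99,99,0,32)],"stand":[box(-95,95,-32,32,0,50)],
"crank_mid":[box(-4,4,-10,10,-18,60),box(0,37,-8,8,40,56)],
"reel_mid":[cyl(0,0,38,0,28),cyl(0,23,7,28,50),cyl(0,-23,7,28,50),box(-54,-50,-35,35,7.5,20.5),box(-54,-36,-6,6,8,20)],
"bottle_mid":[np.r_[cyl(0,0,20,0,88),cyl(0,0,12,88,102)],cyl(0,0,12,88,120)],
"lurebox_mid":[box(-38,38,-60,60,0,37)]}
M["spare_brass_mid"]=M["spare_black_mid"]=M["crank_mid"]
def place(V,q,z0):
    c,s=np.cos(q[2]),np.sin(q[2]); return V@np.array([[c,s,0],[-s,c,0],[0,0,1]])+[q[0],q[1],z0]
def ras(p,name,q,z0,S=4):
    m=np.zeros((400*S,640*S),np.uint8)
    for V in M[name]:
        h=cv2.convexHull(((proj(p,place(V,q,z0))+.5)*S-.5).astype(np.float32))[:,0]
        cv2.fillConvexPoly(m,np.round(h*16).astype(np.int32),255,cv2.LINE_AA,4)
    return cv2.resize(m,(640,400),interpolation=cv2.INTER_AREA)/255.
def fit(name,pm,q,z0=0,yaw=True):
    def f(v):
        qq=[v[0],v[1],v[2]/100 if yaw else q[2]]; e=0
        for p,m in pm:
            r=ras(p,name,qq,z0); e+=1-np.minimum(r,m).sum()/np.maximum(r,m).sum()
        return e/len(pm)
    best=minimize(f,[q[0],q[1],q[2]*100],method="Nelder-Mead",options=dict(initial_simplex=np.array([[q[0],q[1],q[2]*100]]+[[q[0]+a,q[1]+b,q[2]*100+c] for a,b,c in((12,0,0),(0,12,0),(0,0,12))]),xatol=.1,fatol=1e-4,maxiter=120))
    v=best.x; return np.array([v[0],v[1],v[2]/100 if yaw else q[2]]),best.fun
E
python3 - <<'E'
from fit import *
np.set_printoptions(precision=2,suppress=True)
t=viewer.capture("top");s=viewer.capture("side")
res={}
for n,zc in (("tray",16),("stand",25),("reel_mid",14),("bottle_mid",55),("crank_mid",90),("spare_brass_mid",90),("spare_black_mid",90)):
    pm=[]
    for p in(t,s):
        d=viewer.cut_out(n,p)
        if d: pm.append((p,d[0]["pixels"].astype(float)))
    if n=="stand": pm=pm[-1:]
    if "spare" in n: pm=pm[-1:]
    ys,xs=np.nonzero(pm[-1][1]); g=atz(pm[-1][0],[xs.mean(),ys.mean()],zc)
    z0=68 if "crank" in n or "spare" in n else 0
    yaw0=res["stand"][2] if z0 else 0
    for lab,sub in (("both",pm),("top",pm[:1]),("side",pm[-1:])):
        q,e=fit(n,sub,[g[0],g[1],yaw0],z0,yaw=n!="bottle_mid"); print(n,lab,q,round(e,3),np.round(np.hypot(*q[:2])))
        if lab=="both":res[n]=q
np.save("res.npy",res,allow_pickle=True)
def crop(p,u0,v0,w,h,S,fn):
    im=cv2.resize(p["frame"][v0:v0+h,u0:u0+w,::-1],None,fx=S,fy=S,interpolation=cv2.INTER_CUBIC)
    for n,q in res.items():
        z0=68 if "crank" in n or "spare" in n else 0
        for V in M[n]:
            hh=cv2.convexHull(proj(p,place(V,q,z0)).astype(np.float32))[:,0]
            cv2.polylines(im,[np.round(((hh-[u0,v0])+.5)*S).astype(int)],True,(0,255,0),1)
    if "tray" in res:
        for a,b,z in((0,58,24),(-14,22,4),(-9,-51.5,4)):
            c=proj(p,place(np.array([[a,b,z]]),res["tray"],0))[0]; cv2.circle(im,tuple(np.round((c-[u0,v0]+.5)*S).astype(int)),2,(255,255,255),-1)
    return im
a=crop(t,205,160,245,105,3.2,"");b=crop(s,215,145,230,190,2.2,"")
cv2.imwrite("pics/ov_t.png",a);cv2.imwrite("pics/ov_s.png",b)
E
```

```text
tray both [597.03  19.05   0.14] 0.034 597.0
tray top [597.2   19.12   0.15] 0.034 598.0
tray side [596.86  19.09   0.14] 0.034 597.0
stand both [529.15 272.11   0.06] 0.23 595.0
stand top [529.15 272.11   0.06] 0.23 595.0
stand side [529.15 272.11   0.06] 0.23 595.0
reel_mid both [569.43  77.28  -0.  ] 0.885 575.0
reel_mid top [596.3   24.76   0.  ] 1.0 597.0
reel_mid side [569.43  77.28  -0.  ] 0.769 575.0
bottle_mid both [ 581.37 -212.06    0.  ] 0.536 619.0
bottle_mid top [ 581.18 -212.12    0.  ] 1.0 619.0
bottle_mid side [ 581.37 -212.06    0.  ] 0.073 619.0
crank_mid both [587.64 274.91  -0.06] 0.306 649.0
crank_mid top [585.34 272.11   0.2 ] 0.418 645.0
crank_mid side [585.06 276.62  -0.07] 0.186 647.0
spare_brass_mid both [527.3  273.05  -0.06] 0.2 594.0
spare_brass_mid top [527.3  273.05  -0.06] 0.2 594.0
spare_brass_mid side [527.3  273.05  -0.06] 0.2 594.0
spare_black_mid both [467.17 270.43  -0.03] 0.15 540.0
spare_black_mid top [467.17 270.43  -0.03] 0.15 540.0
spare_black_mid side [467.17 270.43  -0.03] 0.15 540.0
```

View pics/ov_t.png

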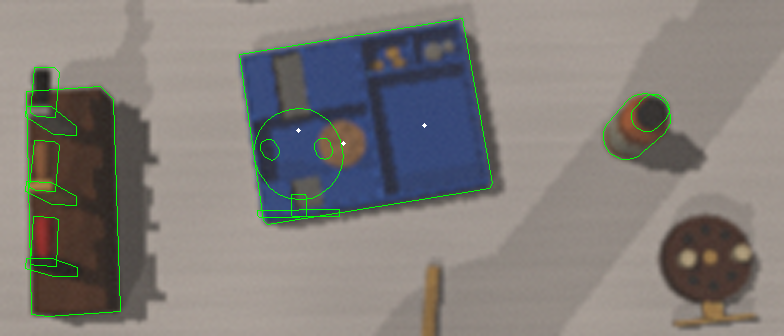

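View pics/ov_s.png

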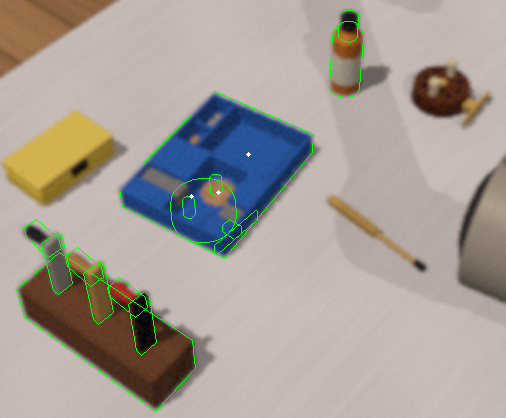

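The tray outline fits well: centre (597,19), yaw 0.145, and the projected cork point lands on the cork. The steel crank fits at about (587,275). The reel's fit was seeded wrongly and landed on the tray, so I'll redo that later. First I'll turn the tool to yaw 0.05.

```bash
cat > go.py <<'E'
from h import *
import sys
def go(goal,rpy=None):
    o=bot.get_obs(); C=R.from_euler("xyz",o["tcp_rot"]); p=np.array(o["tool_pos"])
    G=C if rpy is None else R.from_euler("xyz",rpy)
    print("shift/100",np.round(C.inv().apply(np.array(goal)-p)/100,3),"turn/pi",np.round((C.inv()*G).as_rotvec()/np.pi,4),"| pos",np.round(p,1),"rpy",np.round(o["tcp_rot"],3),"F",np.round(o["contact_force"],1),"w",round(o["grip_width"],1),"t",round(o["time"],2))
if __name__=="__main__":
    a=[float(x) for x in sys.argv[1:]]; go(a[:3],a[3:] or None)
E
python3 go.py 587.5 275.5 180 3.14159 0 0.05
python3 -m handwheel '0 0 0 0 0 0.09 1;0 0 0 0 0 0.09 1;0 0 0 0 0 0.09 1;0 0 0 0 0 0.09 1'
python3 go.py 587.5 275.5 180 3.14159 0 0.05
```

```text
shift/100 [ 6.45  -5.954  0.467] turn/pi [ 0.    -0.     0.089] | pos [ 170.  -496.7  226.7] rpy [ 3.142 -0.     0.33 ] F [-0.6  0.1 -0.1] w 92.1 t 1.9
time: 2.23
tool_pos: [170.1, -496.7, 226.8]
tcp_rot: [3.141, -0.0, 0.046]
contact_force: [-0.5, -0.1, -0.8]
grip_width: 91.9
finger_force: 0.0
shift/100 [ 4.524 -7.523  0.467] turn/pi [ 0.     -0.     -0.0013] | pos [ 170.1 -496.7  226.8] rpy [ 3.141 -0.     0.046] F [-0.5 -0.1 -0.8] w 91.9 t 2.23
```

```bash
python3 - <<'E'
from fit import *
np.set_printoptions(precision=2,suppress=True)
t=viewer.capture("top");s=viewer.capture("side")
pm=[]
for p,lab in((t,"top"),(s,"side")):
    for tg in("reel_mid","bottle_mid"):
        for d in viewer.cut_out(tg,p)[:2]: print(lab,tg,d["score"],d["centre"],d["pixels"].sum())
        if tg=="reel_mid":
            ds=[d for d in viewer.cut_out(tg,p) if d["centre"][0]>395 and d["pixels"].sum()<1200]
            if ds: pm.append((p,ds[0]["pixels"].astype(float)))
print(atz(t,(426.5,241.5),14),atz(t,(407,198),60))
g=atz(t,(426.5,241.5),14)
for sub in (pm,pm[:1],pm[-1:]): print("reel",*fit("reel_mid",sub,[g[0],g[1],0]))
E
```

```text
top reel_mid 0.73 [318.6, 199.6] 3960
top reel_mid 0.59 [426.6, 242.0] 776
top bottle_mid 0.54 [404.6, 196.0] 237
top bottle_mid 0.26 [317.0, 196.8] 3763
side reel_mid 0.85 [415.9, 186.5] 552
side bottle_mid 0.59 [369.2, 168.2] 441
[ 467.49 -276.7    14.  ] [ 581.57 -219.91   60.  ]
reel [ 470.41 -272.71    0.08] 0.13554952273718235
reel [ 470.3  -272.72    0.08] 0.07667207224081596
reel [ 472.13 -272.06    0.08] 0.19317809871084435
```

```bash
H="python3 -m handwheel"
(python3 -m handwheel '0.56 -0.94 0 0 0 0 1;0.56 -0.94 0 0 0 0 1;0.56 -0.94 0 0 0 0 1'
python3 -m handwheel '0.56 -0.94 0 0 0 0 1;0.56 -0.94 0 0 0 0 1;0.56 -0.94 0 0 0 0 1'
python3 -m handwheel '0.56 -0.94 0 0 0 0 1;0.56 -0.94 0 0 0 0 1;0.56 -0.94 0 0 0 0 1'
python3 -m handwheel '0.56 -0.94 0 0 0 0 1;0.56 -0.94 0 0 0 0 1;0.56 -0.94 0 0 0 0 1'
python3 -m handwheel '0.56 -0.94 0 0 0 0 1;0.56 -0.94 0 0 0 0 1;0.56 -0.94 0 0 0 0 1'
python3 -m handwheel '0.56 -0.94 0 0 0 0 1;0.56 -0.94 0 0 0 0 1;0.56 -0.94 0 0 0 0 1'
python3 -m handwheel '0.56 -0.94 0 0 0 0 1;0.56 -0.94 0 0 0 0 1;0.56 -0.94 0 0 0 0 1'
python3 -m handwheel '0.56 -0.94 0 0 0 0 1;0.56 -0.94 0 0 0 0 1;0.56 -0.94 0 0 0 0 1') | grep -E "time|tool_pos"
python3 go.py 587.5 275.5 180 3.14159 0 0.05
```

```text
time: 2.88
tool_pos: [222.3, -397.4, 226.4]
time: 3.13
tool_pos: [273.8, -300.6, 226.8]
time: 3.38
tool_pos: [325.3, -204.2, 226.9]
time: 3.63
tool_pos: [377.0, -107.8, 227.0]
time: 3.88
tool_pos: [428.7, -11.0, 227.0]
time: 4.13
tool_pos: [480.3, 85.7, 226.8]
time: 4.38
tool_pos: [531.7, 182.4, 226.6]
time: 4.63
tool_pos: [583.0, 278.9, 226.2]
shift/100 [0.043 0.037 0.462] turn/pi [-0.0003 -0.0001 -0.0003] | pos [583.  278.9 226.2] rpy [-3.141 -0.     0.049] F [ 0.2 -0.7  0.1] w 91.7 t 4.63
```

```bash
(python3 -m handwheel '0.045 0.035 0.46 0 0 0 1;0.045 0.035 0.46 0 0 0 1;0.045 0.035 0.46 0 0 0 1'
python3 -m handwheel '0 0 0.3 0 0 0 1;0 0 0.6 0 0 0 1;0 0 0.9 0 0 0 1;0 0 1 0 0 0 1;0 0 1 0 0 0 1') | grep -E "time|pos|force"
python3 go.py 587.5 275.5 79 3.14159 0 0.05
python3 - <<'E'
from fit import *
t=viewer.capture("top");s=viewer.capture("side")
a=cv2.resize(t["frame"][170:270,180:300,::-1],None,fx=4,fy=4,interpolation=cv2.INTER_CUBIC)
b=cv2.resize(s["frame"][200:330,190:310,::-1],None,fx=3.08,fy=3.08,interpolation=cv2.INTER_CUBIC)
b=b[:400]; cv2.imwrite("pics/g1.png",np.hstack([a,b[:,:310]]))
E
```

```text
time: 4.88
tool_pos: [584.9, 271.5, 177.4]
contact_force: [0.3, -1.2, 0.1]
finger_force: 0.0
time: 5.3
tool_pos: [585.7, 271.2, 79.5]
contact_force: [0.1, 0.2, 0.1]
finger_force: 0.0
shift/100 [ 0.02  -0.042  0.005] turn/pi [ 0.0004  0.0013 -0.0012] | pos [585.7 271.2  79.5] rpy [3.14  0.004 0.046] F [0.1 0.2 0.1] w 91.8 t 5.3
```

View pics/g1.png

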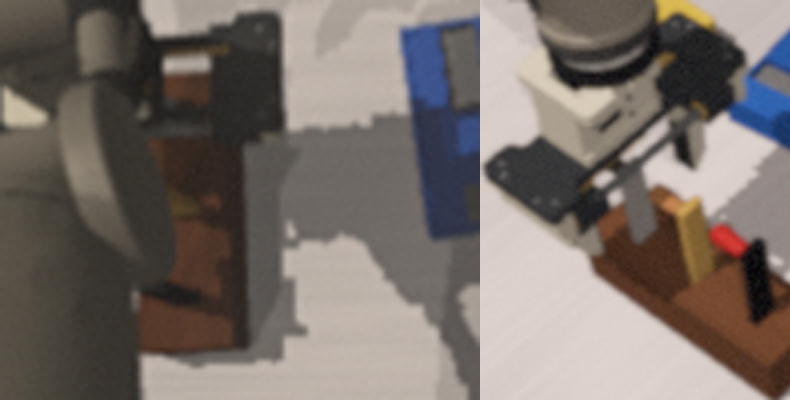

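The side view (right half) shows the steel bar standing between the open fingers, with the knob clear. I'll centre on it and close.

```bash
(python3 -m handwheel '0.02 -0.04 0 0 0 0 1;0.02 -0.04 0 0 0 0 -0.3;0.02 -0.04 0 0 0 0 -0.4;0.02 -0.04 0 0 0 0 -0.4;0.02 -0.04 0 0 0 0 -0.4;0.02 -0.04 0 0 0 0 -0.4'
python3 -m handwheel '0 0 0 0 0 0 -1;0 0 0 0 0 0 -1;0 0 0 0 0 0 -1;0 0 0 0 0 0 -1;0 0 0 0 0 0 -1') | grep -vE "rot"
python3 go.py 587.5 275.5 79 3.14159 0 0.05
```

```text
time: 5.9
tool_pos: [588.7, 276.3, 80.9]
contact_force: [0.1, 0.0, 0.7]
grip_width: 62.4
finger_force: 0.0
time: 6.32
tool_pos: [588.7, 276.3, 80.6]
contact_force: [0.8, 0.4, -0.2]
grip_width: 29.4
finger_force: 0.0
shift/100 [-0.012  0.007  0.016] turn/pi [ 0.      0.     -0.0009] | pos [588.7 276.3  80.6] rpy [3.141 0.    0.047] F [ 0.8  0.4 -0.2] w 29.4 t 6.32
```

```bash
(python3 -m handwheel '0 0 0 0 0 0 -1;0 0 0 0 0 0 -1;0 0 0 0 0 0 -1;0 0 0 0 0 0 -1') | grep -vE "rot"
(python3 -m handwheel '0 0 -0.15 0 0 0 -1;0 0 -0.3 0 0 0 -1;0 0 -0.45 0 0 0 -1;0 0 -0.6 0 0 0 -1;0 0 -0.75 0 0 0 -1;0 0 -0.9 0 0 0 -1;0 0 -0.9 0 0 0 -1') | grep -vE "rot"
```

```text
time: 6.65
tool_pos: [588.6, 275.4, 80.4]
contact_force: [-0.0, -6.0, -1.9]
grip_width: 19.7
finger_force: 29.9
time: 7.23
tool_pos: [590.0, 277.5, 174.1]
contact_force: [0.3, -0.0, -0.8]
grip_width: 19.7
finger_force: 30.0
```

```bash
(python3 -m handwheel '0.12 0.98 0 0 0 0 -1;0.12 0.98 0 0 0 0 -1;0.12 0.98 0 0 0 0 -1;0.12 0.98 0 0 0 0 -1'
python3 -m handwheel '0.12 0.98 0 0 0 0 -1;0.12 0.98 0 0 0 0 -1;0.12 0.98 0 0 0 0 -1;0.12 0.98 0 0 0 0 -1;0.12 0.98 0 0 0 0 -1') | grep -E "pos|time|force"
python3 go.py 615.2 80.4 135 3.14159 -0.611 0.145
```

```text
time: 7.57
tool_pos: [605.8, 175.4, 169.7]
contact_force: [-0.8, 0.4, -0.9]
finger_force: 30.0
time: 7.98
tool_pos: [621.7, 81.9, 170.0]
contact_force: [-0.2, 0.5, -1.5]
finger_force: 30.0
shift/100 [-0.066  0.012  0.35 ] turn/pi [ 0.0093  0.1946 -0.0309] | pos [621.7  81.9 170. ] rpy [-3.14e+00  1.00e-03  4.50e-02] F [-0.2  0.5 -1.5] w 19.9 t 7.98
```

```bash
(python3 -m handwheel '0 0 0 0.002 0.04 -0.006 -1;-0.02 0 0.1 0.004 0.08 -0.012 -1;-0.04 0.01 0.2 0.006 0.12 -0.018 -1;-0.066 0.012 0.35 0.008 0.16 -0.025 -1;-0.066 0.012 0.35 0.0093 0.1946 -0.0309 -1;-0.066 0.012 0.35 0.0093 0.1946 -0.0309 -1;-0.066 0.012 0.35 0.0093 0.1946 -0.0309 -1;-0.066 0.012 0.35 0.0093 0.1946 -0.0309 -1') | grep -E "pos|time|force"
python3 go.py 615.2 80.4 90 3.14159 -0.611 0.145
python3 - <<'E'
from fit import *
np.set_printoptions(precision=1,suppress=True)
s=viewer.capture("side");t=viewer.capture("top")
o=bot.get_obs();C=R.from_euler("xyz",o["tcp_rot"]).as_matrix();p=np.array(o["tool_pos"])
G=p-19*C[:,2]
# crank frame (assumed): z=-tool z, x=tool x ; plain end at 91.4 beyond grasp
def cp(x,y,z): return G+C@np.array([x,-y,-z])
B=[cp(x,y,z) for x in(-4,4) for y in(-10,10) for z in(-91.4,28.6)]
ims=[]
for p_,u,v,w,h,S in((s,240,160,130,120,3.2),(t,260,140,130,120,3.2)):
    im=cv2.resize(p_["frame"][v:v+h,u:u+w,::-1],None,fx=S,fy=S,interpolation=cv2.INTER_CUBIC)
    q=proj(p_,B); 
    for i in range(8):
        for j in range(i):
            if bin(i^j).count("1")==1: cv2.line(im,*[tuple(np.round((q[k]-[u,v]+.5)*S).astype(int)) for k in(i,j)],(0,255,0),1)
    Lp=proj(p_,[place(np.array([[a,58+b,24+c]]),[597.1,19.1,.145],0)[0] for a,b,c in((-70,-13,8),(-70,13,8),(70,13,8),(70,-13,8))])
    cv2.polylines(im,[np.round((Lp-[u,v]+.5)*S).astype(int)],True,(0,255,255),1)
    ims.append(im)
cv2.imwrite("pics/c1.png",np.hstack(ims)[:,:800])
E
```

```text
time: 8.65
tool_pos: [618.7, 79.2, 144.5]
contact_force: [1.1, -0.9, -1.5]
finger_force: 30.0
shift/100 [-0.334 -0.014  0.432] turn/pi [-0.0023  0.0037  0.0004] | pos [618.7  79.2 144.5] rpy [-3.135 -0.599  0.147] F [ 1.1 -0.9 -1.5] w 20.1 t 8.65
```

View pics/c1.png

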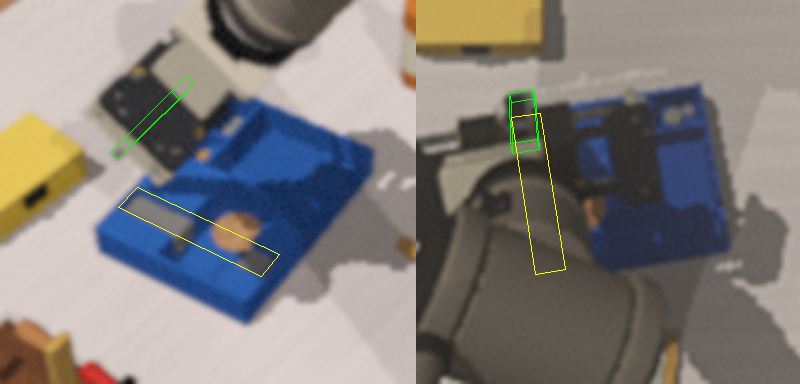

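```bash
cat > look.py <<'E'
from fit import *
import sys
def look(fn,views,pts=(),S=3.2,extra=None):
    o=bot.get_obs();C=R.from_euler("xyz",o["tcp_rot"]).as_matrix();p=np.array(o["tool_pos"]);ims=[]
    for n,u,v,w,h in views:
        c=viewer.capture(n)
        im=cv2.resize(c["frame"][v:v+h,u:u+w,::-1],None,fx=S,fy=S,interpolation=cv2.INTER_CUBIC)
        P=[p,p+50*C[:,0],p+50*C[:,1],p+50*C[:,2],p-66*C[:,2]]+list(pts)
        q=[tuple(np.round((k-[u,v]+.5)*S).astype(int)) for k in proj(c,P)]
        for k,col in((1,(0,0,255)),(2,(0,255,0)),(3,(255,0,0)),(4,(255,255,255))): cv2.line(im,q[0],q[k],col,1)
        for k in q[5:]: cv2.circle(im,k,2,(255,255,0),-1)
        ims.append(im)
    cv2.imwrite("pics/"+fn,np.hstack(ims))
E
python3 - <<'E'
from look import *
look("c2.png",[("side",200,110,125,187),("top",215,100,125,187)])
o=bot.get_obs();print(o["tool_pos"],o["tcp_rot"],o["joint_positions"],o["grip_width"],o["finger_force"])
E
```

```text
[619.75831492  78.58323305 144.79561405] [-3.13667374 -0.60028863  0.14849547] [-0.05889727  0.37499591  1.92130635  0.44920722  0.28268076  0.96521195] 19.587365387225166 29.98221606016159
```

View pics/c2.png

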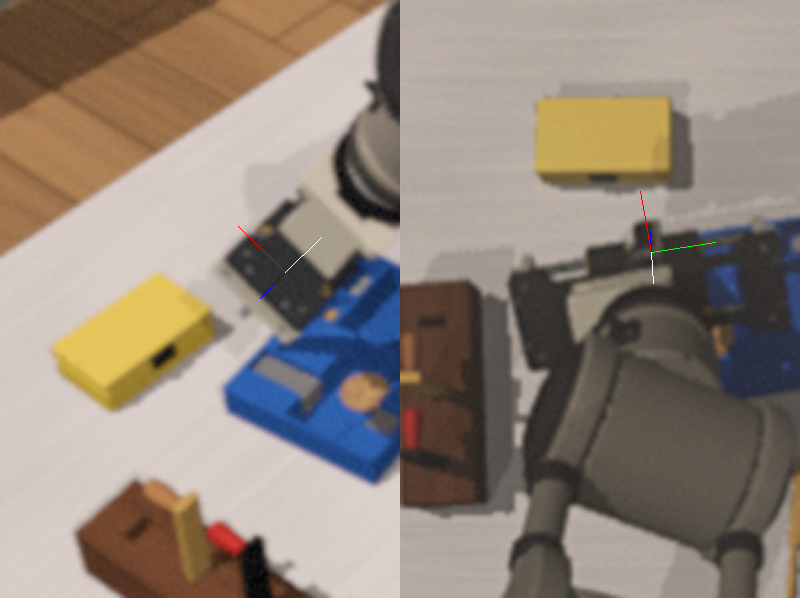

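The crank is held: its end shows at (245,312) in the side crop. The arm stopped short because joint 5 reached its 0.28 lower limit. I'll use less tilt (22°) and start the lay-down steeper.

```bash
python3 go.py 629.9 82.5 125 3.14159 -0.384 0.145
(python3 -m handwheel '0 0 -0.05 0 -0.04 0 -1;0 0 -0.05 0 -0.07 0 -1;0 0 -0.05 0 -0.07 0 -1') | grep -E "pos|time|force|rot"
python3 go.py 629.9 82.5 110 3.14159 -0.384 0.145
python3 -c "
from h import *; print(np.round(bot.get_obs()['joint_positions'],3))"
```

```text
shift/100 [-0.024 -0.023  0.223] turn/pi [-0.0021 -0.0688  0.0012] | pos [619.8  78.6 144.8] rpy [-3.137 -0.6    0.148] F [-0.3  0.2 -1.6] w 19.6 t 8.85
time: 9.1
tool_pos: [618.9, 77.0, 150.8]
tcp_rot: [-3.14, -0.38, 0.149]
contact_force: [0.7, 0.2, -0.7]
finger_force: 30.0
shift/100 [-0.043 -0.037  0.423] turn/pi [-0.001   0.0014  0.0013] | pos [618.9  77.  150.8] rpy [-3.14  -0.38   0.149] F [ 0.7  0.2 -0.7] w 19.7 t 9.1
[-0.035  0.412  1.717  0.116  0.642  1.307]
```

```bash
(python3 -m handwheel '-0.01 -0.01 0.12 0 0 0 -1;-0.02 -0.02 0.24 0 0 0 -1;-0.03 -0.03 0.35 0 0 0 -1;-0.043 -0.037 0.423 0 0 0.001 -1;-0.043 -0.037 0.423 0 0 0.001 -1;-0.043 -0.037 0.423 0 0 0.001 -1') | grep -E "pos|time|force|rot"
python3 -c "
from h import *; print(np.round(bot.get_obs()['joint_positions'],3))"
python3 go.py 629.9 82.5 92.6 3.14159 -0.384 0.145
```

```text
time: 9.6
tool_pos: [625.6, 83.4, 105.8]
tcp_rot: [-3.135, -0.376, 0.146]
contact_force: [-0.3, 0.2, -1.2]
finger_force: 30.0
[-0.024  0.486  1.742  0.133  0.547  1.299]
shift/100 [-0.01   0.016  0.137] turn/pi [-0.0023  0.0024  0.0002] | pos [625.6  83.4 105.8] rpy [-3.135 -0.376  0.146] F [-0.3  0.2 -1.2] w 19.6 t 9.6
```

```bash
(python3 -m handwheel '-0.005 0.008 0.04 0 0 0 -1;-0.01 0.016 0.08 0 0 0 -1;-0.01 0.016 0.1 0 0 0 -1;-0.01 0.016 0.1 0 0 0 -1') | grep -E "pos|time|force|rot"
(python3 -m handwheel '-0.01 0 0.02 0 0 0 -1;-0.02 0 0.04 0 0 0 -1;-0.02 0 0.04 0 0 0 -1') | grep -E "pos|time|force|rot"
python3 go.py 629.9 82.5 92.6 3.14159 -0.384 0.145
```

```text
time: 9.93
tool_pos: [629.6, 81.9, 98.5]
tcp_rot: [-3.136, -0.38, 0.146]
contact_force: [-5.2, -1.4, 5.7]
finger_force: 30.0
time: 10.18
tool_pos: [630.8, 82.0, 97.8]
tcp_rot: [-3.137, -0.386, 0.147]
contact_force: [-13.0, -1.7, 25.7]
finger_force: 30.0
shift/100 [-0.027 -0.006  0.046] turn/pi [-0.0018 -0.0006  0.0004] | pos [630.8  82.   97.8] rpy [-3.137 -0.386  0.147] F [-13.   -1.7  25.7] w 19.8 t 10.18
```

Contact came about 5 mm early. By geometry the outer corner of the bar's end is on the tray's end wall (lane x 73.5, z 32). I'll back off and shift 5 mm toward the robot.

```bash
(python3 -m handwheel '0 0 -0.07 0 0 0 -1;0 0 -0.18 0 0 0 -1;0 0 -0.18 0 0 0 -1;0 0 -0.18 0 0 0 -1') | grep -E "pos|time|force|rot"
cat > arc.py <<'E'
from h import *
import sys
# lane coords -> world ; prints lane pose of tcp/bar end, and shift for given (phi,b,Px,dz)
Q=np.array([588.7,76.5,24.]);ex=np.array([np.cos(.145),np.sin(.145),0]);ey=np.array([-ex[1],ex[0],0]);ez=np.array([0,0,1.])
def tcp(phi,b,Px,dz=0,L=91.4):
    f,b=np.radians(phi),np.radians(b)
    g=np.array([Px-L*np.cos(f)+4*np.sin(f)+19*np.sin(b), L*np.sin(f)+4*np.cos(f)-19*np.cos(b)+dz])
    return Q+g[0]*ex+g[1]*ez, R.from_euler("xyz",[np.pi,-b,.145])
def rows(lst,base=None):
    o=bot.get_obs();C=R.from_euler("xyz",o["tcp_rot"]);p=np.array(o["tool_pos"]);d=p-Q
    print("lane x %.1f y %.1f z %.1f rpy"%(d@ex,d@ey,d[2]),np.round(o["tcp_rot"],3),"F",np.round(o["contact_force"],1),"t",round(o["time"],2))
    if base is not None: p,C=base
    for a in lst:
        X,G=tcp(*a); print(a,np.round(C.inv().apply(X-p)/100,3),np.round((C.inv()*G).as_rotvec()/np.pi,4))
E
python3 -c "
from arc import *
rows([(68,22,61,5),(68,22,61,-1)])"
```

```text
time: 10.52
tool_pos: [622.6, 81.0, 110.5]
tcp_rot: [-3.135, -0.38, 0.146]
contact_force: [0.2, -1.2, -0.8]
finger_force: 30.0
lane x 34.2 y -0.5 z 86.5 rpy [-3.135 -0.38   0.146] F [ 0.2 -1.2 -0.8] t 10.52
(68, 22, 61, 5) [-0.016 -0.004  0.132] [-0.0021  0.0014  0.0003]
(68, 22, 61, -1) [-0.039 -0.004  0.187] [-0.0021  0.0014  0.0003]
```

```bash
(python3 -m handwheel '-0.008 0 0.06 0 0 0 -1;-0.016 -0.004 0.12 0 0 0 -1;-0.02 -0.004 0.14 0 0 0 -1;-0.02 -0.004 0.14 0 0 0 -1') | grep -E "force|time"
python3 -m handwheel '-0.01 0 0.025 0 0 0 -1;-0.02 0 0.05 0 0 0 -1;-0.02 0 0.05 0 0 0 -1' | grep -E "force|time"
python3 -c "
from arc import *
rows([(68,22,61,-1)])"
```

```text
time: 10.85
contact_force: [-0.4, 0.6, -0.6]
finger_force: 30.0
time: 11.1
contact_force: [-5.6, -0.7, 12.0]
finger_force: 30.0
lane x 37.9 y 0.1 z 68.3 rpy [-3.136 -0.381  0.146] F [-5.6 -0.7 12. ] t 11.1
(68, 22, 61, -1) [-0.005  0.001  0.006] [-0.0021  0.001   0.0004]
```

```bash
python3 -c "
from arc import *
rows([(64,21,61,-.5),(60,20,61,-1),(56,19,61,-1),(52,18,61,-1),(48,17,61,-1),(44,16,61,-1),(44,16,61,-1)],tcp(68,22,61,0))
rows([(40,14.5,61,0),(36,13,61,0),(32,11.5,61.5,0),(28,10,62,0),(24,8.5,62,0),(20,7,62,0)],tcp(44,16,61,0))
rows([(16,5.5,62,0),(12,4,62.5,0),(8,3,63,0),(5,2,63,0),(2,1,63,0),(0,0,63,0)],tcp(20,7,62,0))"
```

```text
lane x 37.9 y 0.1 z 68.3 rpy [-3.136 -0.381  0.146] F [-5.6 -0.7 12. ] t 11.1
(64, 21, 61, -0.5) [-0.069  0.     0.004] [-0.     -0.0056 -0.    ]
(60, 20, 61, -1) [-0.138 -0.     0.012] [ 0.     -0.0111 -0.    ]
(56, 19, 61, -1) [-0.205 -0.     0.021] [-0.     -0.0167 -0.    ]
(52, 18, 61, -1) [-0.27   0.     0.033] [-0.     -0.0222 -0.    ]
(48, 17, 61, -1) [-0.335  0.     0.05 ] [ 0.     -0.0278 -0.    ]
(44, 16, 61, -1) [-0.399 -0.     0.071] [ 0.     -0.0333 -0.    ]
(44, 16, 61, -1) [-0.399 -0.     0.071] [ 0.     -0.0333 -0.    ]
lane x 37.9 y 0.1 z 68.3 rpy [-3.136 -0.381  0.146] F [-5.6 -0.7 12. ] t 11.1
(40, 14.5, 61, 0) [-0.061 -0.     0.031] [-0.     -0.0083 -0.    ]
(36, 13, 61, 0) [-0.119  0.     0.066] [ 0.     -0.0167 -0.    ]
(32, 11.5, 61.5, 0) [-0.17   0.     0.106] [ 0.    -0.025 -0.   ]
(28, 10, 62, 0) [-0.218  0.     0.15 ] [ 0.     -0.0333 -0.    ]
(24, 8.5, 62, 0) [-0.267 -0.     0.195] [-0.     -0.0417 -0.    ]
(20, 7, 62, 0) [-0.314  0.     0.242] [ 0.   -0.05 -0.  ]
lane x 37.9 y 0.1 z 68.3 rpy [-3.136 -0.381  0.146] F [-5.6 -0.7 12. ] t 11.1
(16, 5.5, 62, 0) [-0.034  0.     0.057] [ 0.     -0.0083 -0.    ]
(12, 4, 62.5, 0) [-0.06  -0.     0.116] [-0.     -0.0167 -0.    ]
(8, 3, 63, 0) [-0.08  -0.     0.176] [ 0.     -0.0222 -0.    ]
(5, 2, 63, 0) [-0.096 -0.     0.222] [ 0.     -0.0278 -0.    ]
(2, 1, 63, 0) [-0.11  -0.     0.268] [-0.     -0.0333 -0.    ]
(0, 0, 63, 0) [-0.119 -0.     0.299] [ 0.     -0.0389 -0.    ]
```

```bash
python3 -m handwheel '-0.069 0 0.004 0 -0.0056 0 -1;-0.138 0 0.012 0 -0.0111 0 -1;-0.205 0 0.021 0 -0.0167 0 -1;-0.27 0 0.033 0 -0.0222 0 -1;-0.335 0 0.05 0 -0.0278 0 -1;-0.399 0 0.071 0 -0.0333 0 -1;-0.399 0 0.071 0 -0.0333 0 -1' | grep -E "force|time|width"
python3 -c "
from arc import *
rows([(44,16,61,-1),(20,7,62,0)])"
```

```text
time: 11.68
contact_force: [-5.3, -0.2, 11.3]
grip_width: 19.7
finger_force: 30.0
lane x 3.8 y 0.1 z 47.0 rpy [-3.136 -0.277  0.147] F [-5.3 -0.2 11.3] t 11.68
(44, 16, 61, -1) [-0.004  0.001 -0.002] [-0.0019  0.0008  0.0006]
(20, 7, 62, 0) [-0.315  0.002  0.231] [-0.0019 -0.0492  0.0007]
```

```bash
python3 -m handwheel '-0.061 0 0.031 0 -0.0083 0 -1;-0.119 0 0.066 0 -0.0167 0 -1;-0.17 0 0.106 0 -0.025 0 -1;-0.218 0 0.15 0 -0.0333 0 -1;-0.267 0 0.195 0 -0.0417 0 -1;-0.314 0 0.242 0 -0.05 0 -1;-0.314 0 0.242 0 -0.05 0 -1' | grep -E "force|time|width"
python3 -c "
from arc import *
rows([(20,7,62,0),(0,0,62,0)])
from look import *
"
```

```text
time: 12.27
contact_force: [-3.5, -1.5, 2.2]
grip_width: 19.8
finger_force: 30.0
lane x -20.9 y 0.3 z 13.2 rpy [-3.136 -0.115  0.148] F [-3.5 -1.5  2.2] t 12.27
(20, 7, 62, 0) [ 0.01   0.003 -0.029] [-0.002   0.0021  0.0008]
(0, 0, 62, 0) [-0.117  0.004  0.27 ] [-0.002  -0.0368  0.0009]
```

```bash
python3 -m handwheel '-0.03 0 0.05 0 -0.006 0 -1;-0.05 0 0.1 0 -0.013 0 -1;-0.07 0 0.15 0 -0.02 0 -1;-0.085 0 0.2 0 -0.027 0 -1;-0.1 0 0.24 0 -0.033 0 -1;-0.107 0 0.26 0 -0.037 0 -1;-0.107 0 0.26 0 -0.037 0 -1' | grep -E "force|time|width"
python3 -c "
from arc import *
rows([(0,0,62,0)])
from look import *
P=[Q+a*ex+b*ey+z*ez for a,b,z in((-56,10,8),(64,10,8),(-56,-10,8),(64,-10,8),(-44,0,41))]
look('c3.png',[('side',250,160,125,125),('top',255,140,125,125)],P)
"
```

```text
time: 12.85
contact_force: [-7.3, -0.8, 2.0]
grip_width: 19.4
finger_force: 30.0
lane x -30.6 y 0.6 z -15.3 rpy [-3.135  0.007  0.148] F [-7.3 -0.8  2. ] t 12.85
(0, 0, 62, 0) [ 0.012  0.007 -0.003] [-0.0021  0.0022  0.0011]
```

View pics/c3.png

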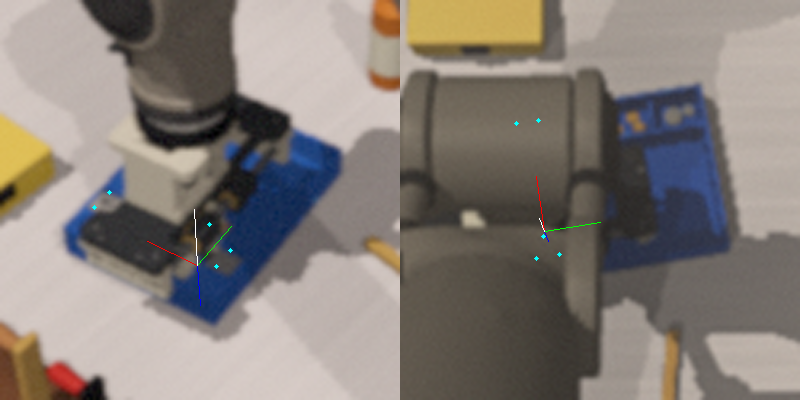

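```bash
python3 -m handwheel '0.02 0 0 0 0 0 -1;0.04 0 0.01 0 0 0 -1;0.04 0 0.01 0 0 0 -1;0.04 0 0.01 0 0 0 -1' | grep -E "force|time|width|moment"
python3 -c "
from arc import *
rows([(0,0,64,0)])
print(bot.get_obs()['moment'])"
```

```text
time: 13.28
contact_force: [-16.5, -2.2, 4.3]
grip_width: 19.5
finger_force: 30.0
lane x -30.6 y 1.1 z -17.1 rpy [-3.134  0.015  0.149] F [-16.5  -2.2   4.3] t 13.28
(0, 0, 64, 0) [ 0.032  0.011 -0.022] [-0.0024  0.0047  0.0011]
[-0.32720814  2.07679673 -0.04041066]
```

```bash
python3 - <<'E'
from arc import *
s=viewer.capture("side"); f=s["frame"].astype(np.float32)
for y in(-6,0,6):
  print("y",y)
  for x in range(30,82,3):
    u=proj(s,[Q+x*ex+y*ey+8*ez])[0]; print(x,cv2.getRectSubPix(f,(1,1),(float(u[0]),float(u[1])))[0,0].astype(int),end=" ")
  print()
for n in("crank_mid",):
  for d in viewer.cut_out(n,s)[:3]:
    ys,xs=np.nonzero(d["pixels"]);print(n,d["score"],d["centre"],len(xs),xs.min(),xs.max(),ys.min(),ys.max())
    m=d["pixels"]
    # lane coordinates of extreme along lane at z=8
    W=np.array([atz(s,(a,b),32)-Q for a,b in zip(xs,ys)]);print(np.percentile(W@ex,[0,5,50,95,100]),np.percentile(W@ey,[0,50,100]))
E
```

```text
y -6
30 [80 77 73] 33 [76 72 68] 36 [79 76 71] 39 [78 73 68] 42 [79 76 72] 45 [89 87 84] 48 [111 107 105] 51 [126 121 120] 54 [124 119 120] 57 [115 113 119] 60 [121 117 121] 63 [116 113 119] 66 [114 112 121] 69 [111 113 133] 72 [139 140 156] 75 [175 167 171] 78 [189 179 176] 81 [193 182 177] 
y 0
30 [49 49 50] 33 [51 50 51] 36 [51 50 50] 39 [52 52 52] 42 [57 55 56] 45 [73 69 68] 48 [109 103  99] 51 [133 125 118] 54 [134 126 119] 57 [121 115 109] 60 [115 110 105] 63 [127 119 114] 66 [139 132 133] 69 [135 133 149] 72 [145 145 164] 75 [180 172 178] 78 [201 190 187] 81 [205 193 189] 
y 6
30 [51 50 52] 33 [51 50 51] 36 [51 49 51] 39 [52 51 51] 42 [55 54 54] 45 [70 67 68] 48 [100  95  90] 51 [123 117 110] 54 [130 122 117] 57 [132 124 118] 60 [141 133 127] 63 [151 143 137] 66 [150 143 143] 69 [131 132 152] 72 [142 143 166] 75 [179 171 178] 78 [200 189 186] 81 [207 195 190] 
crank_mid 0.58 [282.5, 222.8] 23 279 284 221 225
[53.08397942 53.39416113 59.78041816 66.3052916  66.39671412] [-3.58692795  3.61117592 10.75279594]
```

```bash
python3 -m handwheel '-0.02 0 0 0 0 0 -1;-0.04 0.01 0 0 0 0 -1;-0.04 0.01 0 0 0 0 -1' | grep -E "force|time|width"
python3 -c "
from arc import *
rows([(0,0,64,0)]);print(bot.get_obs()['moment'],bot.get_obs()['joint_positions'])"
python3 -m handwheel '-0.02 0 0 0 0 0 -1;-0.02 0 0 0 0 0 -1' | grep -E "force|time|width"
python3 -c "
from arc import *
rows([(0,0,64,0)]);print(bot.get_obs()['moment'],bot.get_obs()['joint_positions'])"
```

```text
time: 13.63
contact_force: [-6.2, -0.4, 0.3]
grip_width: 19.5
finger_force: 30.0
lane x -30.3 y -0.3 z -15.8 rpy [-3.135  0.005  0.149] F [-6.2 -0.4  0.3] t 13.63
(0, 0, 64, 0) [ 0.029 -0.003 -0.008] [-0.0021  0.0015  0.0011]
[0.03133468 0.96519286 0.07340869] [-0.0114762   0.66996318  1.65334216  0.00790593  0.82390486  1.40544381]
time: 13.8
contact_force: [-1.4, -0.5, -0.8]
grip_width: 19.8
finger_force: 30.0
lane x -30.2 y -0.7 z -14.9 rpy [-3.136 -0.     0.148] F [-1.4 -0.5 -0.8] t 13.8
(0, 0, 64, 0) [ 0.028 -0.006  0.001] [-0.0019 -0.0002  0.001 ]
[-0.03104923  0.31623742 -0.01221376] [-0.01211546  0.66668483  1.65732081  0.00797044  0.81804672  1.4050512 ]
```

```bash
python3 -m handwheel '-0.01 0 0 0 0 0 -0.7;-0.01 0 0 0 0 0 -0.5;-0.01 0 0 0 0 0 -0.42;-0.01 0 0 0 0 0 -0.35;-0.01 0 0 0 0 0 -0.35' | grep -E "force|time|width"
python3 -c "
from arc import *
rows([(0,0,62,0)])"
```

```text
time: 14.22
contact_force: [-0.3, -0.1, -1.1]
grip_width: 29.4
finger_force: 0.0
lane x -31.1 y -0.7 z -14.3 rpy [-3.136e+00 -1.000e-03  1.480e-01] F [-0.3 -0.1 -1.1] t 14.22
(0, 0, 62, 0) [ 0.017 -0.007  0.007] [-0.0019 -0.0003  0.001 ]
```

```bash
(python3 -m handwheel '0 0 -0.1 0 0 0 -0.35;0 0 -0.25 0 0 0 -0.35;0 0 -0.5 0 0 0 -0.35;0 0 -0.75 0 0 0 -0.35;0 0 -1 0 0 0 -0.35;0 0 -1 0 0 0 0.6'
python3 -m handwheel '0 0 -0.5 0 0 0.02 0.8;0 0 -0.5 0 0 0.02 0.8') | grep -E "force|time"
python3 go.py 470.5 -272.6 150 3.14159 0 0.08
```

```text
time: 14.72
contact_force: [0.5, 0.5, 0.2]
finger_force: 0.0
time: 14.88
contact_force: [1.1, -0.7, 1.3]
finger_force: 0.0
shift/100 [-1.174  3.346  0.121] turn/pi [-0.0017 -0.0023  0.0008] | pos [559.8  70.5 164.7] rpy [-3.136 -0.007  0.083] F [ 1.1 -0.7  1.3] w 45.1 t 14.88
```

```bash
(python3 -m handwheel '-0.3 0.84 0 0 0 0 0.9;-0.3 0.84 0 0 0 0 0.9;-0.3 0.84 0 0 0 0 0.9'
python3 -m handwheel '-0.3 0.84 0 0 0 0 0.9;-0.3 0.84 0 0 0 0 0.9;-0.3 0.84 0 0 0 0 0.9'
python3 -m handwheel '-0.3 0.84 0 0 0 0 0.9;-0.3 0.84 0 0 0 0 0.9;-0.3 0.84 0 0 0 0 0.9'
python3 -m handwheel '-0.27 0.82 0 0 0 0 0.9;-0.27 0.82 0 0 0 0 0.9;-0.27 0.82 0 0 0 0 0.9;-0.27 0.82 0 0 0 0 0.9') | grep -E "time|pos"
python3 go.py 470.5 -272.6 100 3.14159 0 0.08
python3 - <<'E'
from arc import *
from look import place
s=viewer.capture("side");t=viewer.capture("top")
ims=[]
for c,u,v,w,h in((s,255,175,115,100),(t,265,155,105,85)):
    S=400/w; im=cv2.resize(c["frame"][v:v+h,u:u+w,::-1],None,fx=S,fy=S,interpolation=cv2.INTER_CUBIC)
    P=proj(c,[Q+a*ex+b*ey+8*ez for a,b in((-51,10),(69,10),(69,-10),(-51,-10))])
    cv2.polylines(im,[np.round((P-[u,v]+.5)*S).astype(int)],True,(0,255,0),1)
    k=proj(c,[Q-39*ex+8*ez,Q-39*ex+41*ez]); cv2.line(im,*[tuple(np.round((x-[u,v]+.5)*S).astype(int)) for x in k],(0,0,255),1)
    ims.append(im[:320])
cv2.imwrite("pics/c4.png",np.hstack(ims))
E
```

```text
time: 15.13
tool_pos: [533.9, -20.2, 159.6]
time: 15.38
tool_pos: [511.2, -106.9, 158.7]
time: 15.63
tool_pos: [488.6, -193.2, 158.3]
time: 15.97
tool_pos: [469.3, -273.9, 157.4]
shift/100 [ 0.013 -0.009  0.574] turn/pi [-0.0019 -0.0001  0.0005] | pos [ 469.3 -273.9  157.4] rpy [-3.136 -0.     0.081] F [ 1.   1.1 -0.4] w 87.5 t 15.97
```

View pics/c4.png

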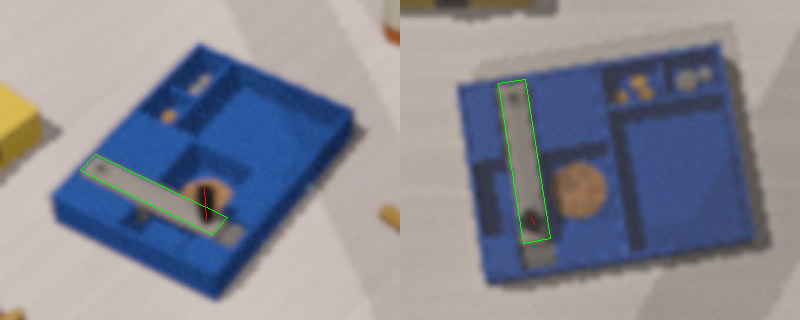

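The crank lies flat in its groove, knob up, spanning lane x -51 to 69 as outlined. Now the reel.

```bash
(python3 -m handwheel '0.013 -0.012 0.3 -0.002 0 0 1;0.013 -0.012 0.6 -0.002 0 0 1;0.013 -0.012 0.9 -0.002 0 0 1;0.013 -0.012 1 -0.002 0 0 1;0.013 -0.012 1 -0.002 0 0 1') | grep -E "time|pos|force"
python3 go.py 470.5 -272.6 33 3.14159 0 0.08
```

```text
time: 16.48
tool_pos: [469.9, -267.7, 55.3]
contact_force: [-1.5, 0.4, 0.5]
finger_force: 0.0
shift/100 [0.003 0.05  0.223] turn/pi [-0.0012  0.0013  0.0023] | pos [ 469.9 -267.7   55.3] rpy [-3.138  0.004  0.087] F [-1.5  0.4  0.5] w 91.9 t 16.48
```

```bash
(python3 -m handwheel '0 0.03 0.1 0 0 0 1;0 0.03 0.2 0 0 0 1;0 0.03 0.2 0 0 0 1;0 0.03 0.2 0 0 0 1') | grep -E "time|force"
python3 go.py 470.5 -272.6 33 3.14159 0 0.08
```

```text
time: 16.82
contact_force: [0.3, 0.4, -0.5]
finger_force: 0.0
shift/100 [-0.006 -0.009  0.048] turn/pi [ 0.0001 -0.      0.0017] | pos [ 471.2 -273.4   37.8] rpy [ 3.141 -0.     0.085] F [ 0.3  0.4 -0.5] w 91.9 t 16.82
```

```bash
(python3 -m handwheel '0 0 0.04 0 0 0 0.5;0 0 0.04 0 0 0 0.4;0 0 0.04 0 0 0 0.4;0 0 0.04 0 0 0 0.2;0 0 0.04 0 0 0 0.2;0 0 0.04 0 0 0 0.1;0 0 0.04 0 0 0 0.1;0 0 0.04 0 0 0 0.1') | grep -E "time|force|width"
python3 go.py 470.5 -272.6 33 3.14159 0 0.08
```

```text
time: 17.48
contact_force: [-0.3, -0.3, 2.7]
grip_width: 58.0
finger_force: 30.0
shift/100 [-0.006 -0.01   0.007] turn/pi [ 0.0003 -0.0001  0.0017] | pos [ 471.2 -273.6   33.7] rpy [ 3.141 -0.     0.085] F [-0.3 -0.3  2.7] w 58.0 t 17.48
```

```bash
(python3 -m handwheel '0 0 -0.05 0 0 0 -1;0 0 -0.15 0 0 0 -1;0 0 -0.3 0 0 0 -1;0 0 -0.5 0 0 0 -1;0 0 -0.7 0 0 0 -1;0 0 -0.9 0 0 0 -1;0 0 -1 0 0 0 -1;0 0 -1 0 0 0 -1') | grep -E "time|force|width"
python3 go.py 595.6 -33.2 134 3.14159 0 0.145
python3 - <<'E'
from fit import *
np.set_printoptions(precision=3,suppress=True)
for n in("top","side"):
    p=viewer.capture(n)
    for d in viewer.cut_out("reel_mid",p)[:2]: 
        ys,xs=np.nonzero(d["pixels"]);print(n,d["score"],d["centre"],len(xs),xs.min(),xs.max(),ys.min(),ys.max())
    print("expected",proj(p,[[471.2,-273.6,114]]))
E
```

```text
time: 18.15
contact_force: [1.0, -1.0, -2.5]
grip_width: 57.8
finger_force: 30.0
shift/100 [ 1.435 -2.295  0.019] turn/pi [ 0.0012 -0.0011 -0.019 ] | pos [ 472.2 -274.1  136.3] rpy [ 3.138 -0.004  0.085] F [ 1.  -1.  -2.5] w 57.8 t 18.15
expected [[435.539 236.612]]
side 0.66 [418.6, 162.5] 408 405 430 148 172
expected [[419.076 158.708]]
```

```bash
(python3 -m handwheel '0 0 -0.2 0 0 0 -1;0 0 -0.4 0 0 0 -1'
python3 -m handwheel '0.24 -0.38 0 0 0 0 -1;0.48 -0.76 0 0 0 0 -1;0.48 -0.76 0 0 0 0 -1'
python3 -m handwheel '0.24 -0.38 0 0 0 0 -1;0.48 -0.76 0 0 0 0 -1;0.48 -0.76 0 0 0 0 -1'
python3 -m handwheel '0.24 -0.38 0 0 0 -0.01 -1;0.46 -0.76 0 0 0 -0.019 -1;0.46 -0.76 0 0 0 -0.019 -1;0.46 -0.76 0 0 0 -0.019 -1;0.46 -0.76 0 0 0 -0.019 -1') | grep -E "time|pos"
python3 go.py 595.6 -33.2 80 3.14159 0 0.145
```

```text
time: 18.52
tool_pos: [469.8, -272.4, 171.4]
time: 18.77
tool_pos: [513.8, -188.6, 172.5]
time: 19.02
tool_pos: [555.2, -108.3, 172.0]
time: 19.43
tool_pos: [592.4, -34.0, 172.1]
shift/100 [ 0.036 -0.003  0.921] turn/pi [0.     0.0009 0.0004] | pos [592.4 -34.  172.1] rpy [3.141e+00 3.000e-03 1.460e-01] F [-1.  -0.1 -1.2] w 58.1 t 19.43
```

```bash
python3 - <<'E'
from fit import *
np.set_printoptions(precision=3,suppress=True)
o=bot.get_obs();tp=np.array(o["tool_pos"]);z0=tp[2]-33.7;yaw=o["tcp_rot"][2]
print(tp,o["tcp_rot"])
pm=[]
for n in("top","side"):
    p=viewer.capture(n)
    for d in viewer.cut_out("reel_mid",p)[:2]: 
        ys,xs=np.nonzero(d["pixels"]);print(n,d["score"],d["centre"],len(xs),xs.min(),xs.max(),ys.min(),ys.max(),"exp",proj(p,[[tp[0],tp[1],z0+14]]))
        if len(xs)<1200: pm.append((p,d["pixels"].astype(float))); break
    f=p["frame"][:,:,::-1]
    print(n)
    u,v=np.round(proj(p,[[tp[0],tp[1],z0+14]])[0]).astype(int)
    cv2.imwrite("pics/r_%s.png"%n,cv2.resize(f[v-60:v+60,u-60:u+60],None,fx=3.3,fy=3.3,interpolation=cv2.INTER_CUBIC))
for sub in([pm] if pm else []): print(fit("reel_mid",sub,[tp[0],tp[1],yaw],z0))
cv2.imwrite("pics/r.png",np.hstack([cv2.imread("pics/r_top.png"),cv2.imread("pics/r_side.png")]))
E
```

```text
[592.374 -34.003 172.077] [3.141 0.003 0.146]
top 0.66 [342.2, 195.3] 237 328 352 189 200 exp [[338.827 187.68 ]]
top
side
(array([589.5 , -33.45,   0.27]), np.float64(0.7450785201182758))
```

View pics/r.png

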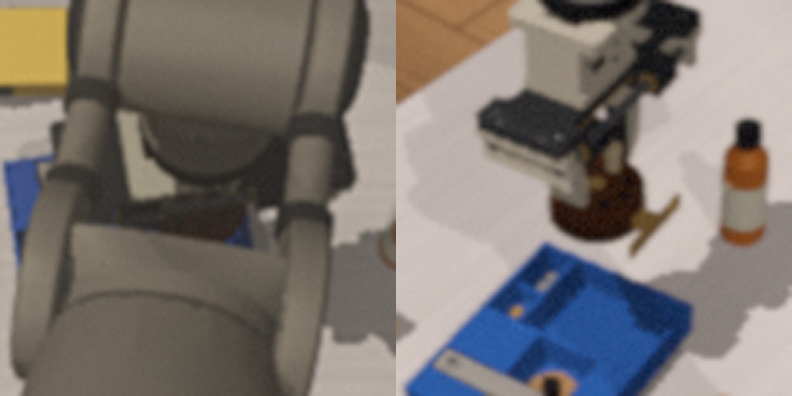

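The side view shows the reel level in the grip, with its drum at (597,200) where expected and its foot toward the robot. From here I'll check it numerically against its predicted extents.

```bash
python3 - <<'E'
from fit import *
o=bot.get_obs();tp=np.array(o["tool_pos"]);z0=tp[2]-33.7
p=viewer.capture("side");f=p["frame"].astype(int)
u,v=np.round(proj(p,[[tp[0],tp[1],z0+14]])[0]).astype(int);print(u,v)
r,g,b=f[...,0],f[...,1],f[...,2]
m=(r>1.5*g)&(r<125)&(r>20)
m[:v-20]=0;m[v+25:]=0;m[:,:u-25]=0;m[:,u+18:]=0
m=cv2.morphologyEx(m.astype(np.uint8),cv2.MORPH_OPEN,np.ones((2,2)))
ys,xs=np.nonzero(m);print("brown",len(xs),xs.min(),xs.max(),ys.max())
for dx in(-4,0,4):
    q=proj(p,place(M["reel_mid"][0],[tp[0]+dx,tp[1]+dx*.146,o["tcp_rot"][2]],z0)); print(dx,"drum pred",q.min(0),q.max(0))
for yw in(-.1,0,.1):
    q=proj(p,place(M["reel_mid"][3],[tp[0],tp[1],o["tcp_rot"][2]+yw],z0)); print(yw,"foot pred",q.min(0),q.max(0))
m2=(r>g*1.1)&(r<175)&(b<g*.8);m2[:v-20]=0;m2[v+25:]=0;m2[:,:u+10]=0;m2[:,u+32:]=0
ys,xs=np.nonzero(m2);print("foot obs",xs.min(),xs.max(),ys[xs>u+17].min(),ys[xs>u+12].max())
for d in viewer.cut_out("reel_mid",p)[:1]:
    ys,xs=np.nonzero(d["pixels"]);print(d["score"],xs.min(),xs.max(),ys.min(),ys.max())
E
```

```text
328 173
brown 317 316 341 186
-4 drum pred [313.8215607  159.78789976] [344.18761104 188.05674452]
0 drum pred [312.48312147 159.26089474] [342.80421139 187.47712972]
4 drum pred [311.14823506 158.73526437] [341.42448705 186.89906488]
-0.1 foot pred [334.8056919  171.88195503] [353.25729201 191.52006152]
0 foot pred [337.16529024 170.28895721] [353.28208185 190.83230365]
0.1 foot pred [339.41688893 168.71647543] [353.05148032 189.98421478]
foot obs 338 351 174 187
0.74 313 352 157 190
```

```bash
(python3 -m handwheel '0.02 0 0.2 0 0 0 -1;0.036 0 0.4 0 0 0 -1;0.036 0 0.6 0 0 0 -1;0.036 0 0.8 0 0 0 -1;0.036 0 0.9 0 0 0 -1;0.036 0 0.9 0 0 0 -1;0.036 0 0.9 0 0 0 -1') | grep -E "time|force"
python3 go.py 595.6 -33.2 50 3.14159 0 0.145
```

```text
time: 20.32
contact_force: [0.3, 0.0, -1.9]
finger_force: 30.0
shift/100 [-0.01  -0.009  0.336] turn/pi [ 0.0001  0.0001 -0.0001] | pos [596.7 -33.9  83.6] rpy [3.141 0.    0.145] F [ 0.3  0.  -1.9] w 57.9 t 20.32
```

```bash
(python3 -m handwheel '-0.01 -0.006 0.06 0 0 0 -1;-0.01 -0.006 0.12 0 0 0 -1;-0.01 -0.006 0.18 0 0 0 -1;-0.01 -0.006 0.24 0 0 0 -1;-0.01 -0.006 0.3 0 0 0 -1;-0.01 -0.006 0.34 0 0 0 -1;-0.01 -0.006 0.34 0 0 0 -1') | grep -E "time|force"
python3 go.py 595.6 -33.2 38 3.14159 0 0.145
```

```text
time: 20.9
contact_force: [-0.1, -0.1, -2.4]
finger_force: 30.0
shift/100 [0.007 0.003 0.102] turn/pi [-0.0001  0.0006  0.    ] | pos [594.9 -33.   48.2] rpy [-3.141e+00  2.000e-03  1.450e-01] F [-0.1 -0.1 -2.4] w 57.6 t 20.9
```

Inside the walls without contact. Next, a slow descent.

```bash
(python3 -m handwheel '0 0 0.015 0 0 0 -1;0 0 0.03 0 0 0 -1;0 0 0.045 0 0 0 -1;0 0 0.06 0 0 0 -1;0 0 0.07 0 0 0 -1;0 0 0.08 0 0 0 -1;0 0 0.08 0 0 0 -1' ) | grep -E "time|force|pos"
(python3 -m handwheel '0 0 0.005 0 0 0 -1;0 0 0.01 0 0 0 -1;0 0 0.015 0 0 0 -1;0 0 0.015 0 0 0 -1' ) | grep -E "time|force|pos"
```

```text
time: 21.48
tool_pos: [595.5, -33.1, 41.2]
contact_force: [0.4, 0.1, -2.4]
finger_force: 30.0
time: 21.82
tool_pos: [595.5, -33.1, 39.8]
contact_force: [0.3, 0.4, -2.1]
finger_force: 30.0
```

```bash
(python3 -m handwheel '0 0 0.005 0 0 0 -1;0 0 0.01 0 0 0 -1;0 0 0.015 0 0 0 -1;0 0 0.015 0 0 0 -1' ) | grep -E "time|force|pos"
(python3 -m handwheel '0 0 0.005 0 0 0 -1;0 0 0.01 0 0 0 -1;0 0 0.01 0 0 0 -1' ) | grep -E "time|force|pos"
```

```text
time: 22.15
tool_pos: [595.5, -33.1, 38.3]
contact_force: [0.0, -0.8, -2.7]
finger_force: 30.0
time: 22.4
tool_pos: [595.9, -33.1, 37.8]
contact_force: [-0.6, 0.2, 0.5]
finger_force: 30.0
```

```bash
(python3 -m handwheel '0 0 0.004 0 0 0 -1;0 0 0.004 0 0 0 0.4;0 0 0.004 0 0 0 0.5;0 0 0.004 0 0 0 0.6;0 0 0.004 0 0 0 0.6' 
python3 -m handwheel '0 0 -0.1 0 0 0 0.6;0 0 -0.25 0 0 0 0.6;0 0 -0.5 0 0 0 0.6;0 0 -0.8 0 0 0 0.6;0 0 -1 0 0 0 0.6;0 0 -1 0 0 0 0.6') | grep -E "time|force|pos|width"
(python3 -m handwheel '0 0 -0.4 0 0 0 0.6;0 0 -0.4 0 0 0 0.6') | grep pos
python3 go.py 581.4 -212 175 3.14159 0 0.145
```

```text
time: 22.82
tool_pos: [595.5, -33.2, 36.9]
contact_force: [-0.4, 0.4, -0.8]
grip_width: 72.8
finger_force: 0.0
time: 23.32
tool_pos: [598.3, -33.5, 142.8]
contact_force: [-0.0, -0.3, 1.6]
grip_width: 73.6
finger_force: 0.0
tool_pos: [598.2, -33.5, 183.3]
shift/100 [-0.425  1.742  0.085] turn/pi [ 0.0011 -0.0029  0.    ] | pos [598.2 -33.5 183.3] rpy [ 3.138 -0.009  0.145] F [1.3 0.1 1.5] w 73.3 t 23.48
```

```bash
(python3 -m handwheel '-0.21 0.43 0 0 0 0 1;-0.21 0.87 0 0 0 0 1;-0.21 0.87 0 0 0 0 1;-0.21 0.87 0 0 0 0 1'
python3 -m handwheel '-0.21 0.43 0 0 0 0 1;-0.21 0.87 0 0 0 0 1;-0.21 0.87 0 0 0 0 1;-0.21 0.87 0 0 0 0 1;-0.21 0.87 0 0 0 0 1') | grep -E "time|pos"
python3 - <<'E'
from fit import *
np.set_printoptions(precision=2,suppress=True)
for n in("side","top"):
    p=viewer.capture(n)
    for d in viewer.cut_out("bottle_mid",p)[:1]:
        ys,xs=np.nonzero(d["pixels"]);print(n,d["score"],xs.min(),xs.max(),ys.min(),ys.max())
        if len(xs)<900: print(fit("bottle_mid",[(p,d["pixels"].astype(float))],[581,-212,0],0,False))
    for d in viewer.cut_out("reel_mid",p)[:2]:
        ys,xs=np.nonzero(d["pixels"])
        if 200<len(xs)<1200: print("reel",n,d["score"],len(xs),fit("reel_mid",[(p,d["pixels"].astype(float))],[595.6,-33.2,.145],4))
E
python3 go.py 581.4 -212 62 3.14159 0 0.145
```

```text
time: 23.82
tool_pos: [587.3, -125.0, 177.0]
time: 24.23
tool_pos: [579.2, -210.2, 176.7]
side 0.82 365 379 150 188
(array([ 580.97, -211.7 ,    0.  ]), np.float64(0.0653314147790568))
reel side 0.94 603 (array([597.89, -34.08,   0.12]), np.float64(0.2115446147494452))
top 0.6 336 342 244 293
(array([ 581., -212.,    0.]), np.float64(1.0))
reel top 0.92 706 (array([596.06, -32.66,   0.15]), np.float64(0.06658587851750153))
reel top 0.5 1053 (array([595.6 , -33.2 ,   0.14]), np.float64(1.0))
shift/100 [0.017 0.023 1.152] turn/pi [ 0.0001 -0.      0.0006] | pos [ 579.4 -210.   177.2] rpy [ 3.141 -0.     0.147] F [-0.3  0.5  0.1] w 91.7 t 24.53
```

The reel sits in its bay at (596.1,-32.7) with yaw 0.15, within half a millimetre of the target. Now the bottle.

```bash
(python3 -m handwheel '0.016 0.02 0.15 0 0 0 1;0.016 0.02 0.35 0 0 0 1;0.016 0.02 0.6 0 0 0 1;0.016 0.02 0.6 0 0 0 1'
python3 -m handwheel '0 0 0.2 0 0 0 1;0 0 0.4 0 0 0 1;0 0 0.55 0 0 0 1;0 0 0.55 0 0 0 1;0 0 0.55 0 0 0 1;0 0 0.55 0 0 0 1') | grep -E "time|pos|contact"
python3 go.py 581.2 -211.9 62 3.14159 0 0.145
```

```text
time: 24.87
tool_pos: [578.6, -211.2, 112.5]
contact_force: [-0.9, 0.7, -1.4]
time: 25.37
tool_pos: [582.0, -213.3, 63.8]
contact_force: [-0.2, -0.0, -0.4]
shift/100 [-0.006 -0.015  0.018] turn/pi [ 0.0005 -0.0006  0.0001] | pos [ 582.  -213.3   63.8] rpy [ 3.14e+00 -2.00e-03  1.45e-01] F [-0.2 -0.  -0.4] w 92.1 t 25.37
```

```bash
(python3 -m handwheel '0 -0.014 0 0 0 0 0.4;0 -0.014 0 0 0 0 0.2;0 -0.014 0 0 0 0 0.1;0 -0.014 0 0 0 0 0;0 -0.014 0 0 0 0 0;0 -0.014 0 0 0 0 -0.05;0 -0.014 0 0 0 0 -0.1;0 -0.014 0 0 0 0 -0.2'
python3 -m handwheel '0 0 0 0 0 0 -1;0 0 0 0 0 0 -1;0 0 0 0 0 0 -1;0 0 0 0 0 0 -1') | grep -E "time|pos|force|width"
```

```text
time: 26.03
tool_pos: [580.8, -211.8, 62.1]
contact_force: [0.6, -0.8, 0.1]
grip_width: 43.1
finger_force: 0.2
time: 26.37
tool_pos: [580.8, -211.8, 62.0]
contact_force: [0.1, 0.1, -0.5]
grip_width: 39.6
finger_force: 29.9
```

```bash
(python3 -m handwheel '0 0 -0.05 0 0 0 -1;0 0 -0.15 0 0 0 -1;0 0 -0.3 0 0 0 -1;0 0 -0.5 0 0 0 -1;0 0 -0.7 0 0 0 -1;0 0 -0.9 0 0 0 -1;0 0 -1 0 0 0 -1;0 0 -1 0 0 0 -1') | grep -E "time|force|width|pos"
python3 go.py 580 38.9 162 3.14159 0 0.145
```

```text
time: 27.03
tool_pos: [582.2, -212.3, 165.5]
contact_force: [0.6, -0.1, -1.5]
grip_width: 39.0
finger_force: 29.9
shift/100 [ 0.341 -2.489  0.027] turn/pi [ 0.0012 -0.0015  0.    ] | pos [ 582.2 -212.3  165.5] rpy [ 3.138 -0.005  0.145] F [ 0.6 -0.1 -1.5] w 39.0 t 27.03
```

```bash
(python3 -m handwheel '0.03 -0.2 0 0 0 0 -1;0.07 -0.45 0 0 0 0 -1;0.11 -0.75 0 0 0 0 -1;0.11 -0.83 0 0 0 0 -1;0.11 -0.83 0 0 0 0 -1'
python3 -m handwheel '0.05 -0.3 0 0 0 0 -1;0.1 -0.6 0 0 0 0 -1;0.11 -0.83 0 0 0 0 -1;0.11 -0.83 0 0 0 0 -1'
python3 -m handwheel '0.05 -0.25 0 0 0 0 -1;0.1 -0.5 0 0 0 0 -1;0.11 -0.7 0 0 0 0 -1;0.11 -0.83 0 0 0 0 -1;0.11 -0.83 0 0 0 0 -1;0.11 -0.83 0 0 0 0 -1') | grep -E "time|pos"
python3 - <<'E'
from fit import *
np.set_printoptions(precision=2,suppress=True)
for n in("side","top"):
    p=viewer.capture(n);tp=np.array(bot.get_obs()["tool_pos"])
    for d in viewer.cut_out("bottle_mid",p)[:1]:
        ys,xs=np.nonzero(d["pixels"]);print(n,d["score"],len(xs),xs.min(),xs.max(),ys.min(),ys.max(),tp)
    r=ras(p,"bottle_mid",[tp[0],tp[1],0],tp[2]-62); ys,xs=np.nonzero(r>.5);print("pred",xs.min(),xs.max(),ys.min(),ys.max())
E
python3 go.py 580 38.9 90 3.14159 0 0.145
```

```text
time: 27.45
tool_pos: [579.1, -125.6, 161.1]
time: 27.78
tool_pos: [578.0, -41.5, 161.4]
time: 28.28
tool_pos: [577.6, 38.7, 161.7]
side 0.61 406 305 321 179 212 [577.64  38.23 161.77]
pred 304 321 167 212
top 0.65 81 305 318 198 205 [577.7   37.99 161.9 ]
pred 301 318 183 206
shift/100 [ 0.024 -0.005  0.719] turn/pi [ 0.0002  0.     -0.0004] | pos [577.7  38.1 161.9] rpy [3.141 0.    0.144] F [-1.  -0.4 -1.1] w 39.5 t 28.48
```

```bash
(python3 -m handwheel '0.01 0 0.1 0 0 0 -1;0.022 -0.005 0.2 0 0 0 -1;0.022 -0.005 0.35 0 0 0 -1;0.022 -0.005 0.5 0 0 0 -1;0.022 -0.005 0.6 0 0 0 -1;0.022 -0.005 0.66 0 0 0 -1;0.022 -0.005 0.66 0 0 0 -1;0.022 -0.005 0.66 0 0 0 -1') | grep -E "time|contact"
python3 go.py 580 38.9 66 3.14159 0 0.145
```

```text
time: 29.15
contact_force: [-0.1, 0.6, -0.6]
shift/100 [0.002 0.013 0.298] turn/pi [0.0001 0.0001 0.    ] | pos [579.7  40.2  95.8] rpy [3.141 0.    0.145] F [-0.1  0.6 -0.6] w 39.0 t 29.15
```

```bash
(python3 -m handwheel '0 0.01 0.04 0 0 0 -1;0 0.012 0.08 0 0 0 -1;0 0.012 0.12 0 0 0 -1;0 0.012 0.16 0 0 0 -1;0 0.012 0.2 0 0 0 -1;0 0.012 0.24 0 0 0 -1;0 0.012 0.24 0 0 0 -1;0 0.012 0.24 0 0 0 -1') | grep -E "time|contact"
python3 go.py 580 38.9 66 3.14159 0 0.145
```

```text
time: 29.82
contact_force: [0.6, -0.0, -1.6]
shift/100 [0.004 0.003 0.057] turn/pi [0.0001 0.0002 0.    ] | pos [579.6  39.1  71.7] rpy [3.141e+00 1.000e-03 1.450e-01] F [ 0.6 -0.  -1.6] w 38.8 t 29.82
```

```bash
(python3 -m handwheel '0 0 0.006 0 0 0 -1;0 0 0.012 0 0 0 -1;0 0 0.018 0 0 0 -1;0 0 0.024 0 0 0 -1;0 0 0.03 0 0 0 -1;0 0 0.036 0 0 0 -1;0 0 0.042 0 0 0 -1;0 0 0.042 0 0 0 -1'
python3 -m handwheel '0 0 0.005 0 0 0 -1;0 0 0.01 0 0 0 -1;0 0 0.01 0 0 0 -1') | grep -E "time|contact|pos"
```

```text
time: 30.48
tool_pos: [579.7, 39.1, 67.6]
contact_force: [0.4, -0.1, -0.8]
time: 30.73
tool_pos: [579.7, 39.1, 66.7]
contact_force: [0.8, -0.3, -0.9]
```

```bash
(python3 -m handwheel '0 0 0.004 0 0 0 -1;0 0 0.008 0 0 0 -1;0 0 0.008 0 0 0 -1'
python3 -m handwheel '0 0 0.004 0 0 0 -1;0 0 0.008 0 0 0 -1;0 0 0.008 0 0 0 -1') | grep -E "time|contact|pos"
```

```text
time: 30.98
tool_pos: [579.8, 39.0, 66.0]
contact_force: [-1.0, -0.7, -0.4]
time: 31.23
tool_pos: [580.2, 39.0, 65.9]
contact_force: [-0.7, 0.8, 3.9]
```

```bash
(python3 -m handwheel '0 0 0 0 0 0 -0.1;0 0 0 0 0 0 0;0 0 0 0 0 0 0.1;0 0 0 0 0 0 0.2;0 0 0 0 0 0 0.2'
python3 -m handwheel '0 0 -0.05 0 0 0 0.2;0 0 -0.15 0 0 0 0.2;0 0 -0.3 0 0 0 0.2;0 0 -0.5 0 0 0 0.2;0 0 -0.75 0 0 0 0.2;0 0 -1 0 0 0 0.2;0 0 -1 0 0 0 0.2;0 0 -1 0 0 0 0.2'
python3 -m handwheel '0 0 -0.4 0 0 0 0.2;0 0 -0.4 0 0 0 0.2'
python3 -m handwheel '-0.8 0.6 0 0 0 0 0.2;-0.8 0.6 0 0 0 0 0.2;-0.8 0.6 0 0 0 0 0.2'
python3 -m handwheel '-0.4 1 0 0 0 0 0.2;-0.4 1 0 0 0 0 0.2;-0.4 1 0 0 0 0 0.2'
python3 -m handwheel '0 1 0 0 0 0 0.2;0 1 0 0 0 0 0.2;0 1 0 0 0 0 0.2;0 1 0 0 0 0 0.2;0 1 0 0 0 0 0.2') | grep -E "time|contact|pos|width"
python3 - <<'E'
from fit import *
np.set_printoptions(precision=2,suppress=True)
Q=[(n,viewer.capture(n)) for n in("side","top")]
for n,p in Q:
    for nm,q,z in(("bottle_mid",[580,38.9,0],4),("reel_mid",[595.6,-33.2,.145],4),("lurebox_mid",None,0),("pick_mid",None,0),("spare_brass_mid",None,0),("spare_black_mid",None,0),("crank_mid",None,0)):
        for d in viewer.cut_out(nm,p)[:1]:
            m=d["pixels"].astype(float);print(n,nm,round(d["score"],2),np.round(d["centre"],1),int(m.sum()),end=" ")
            if q and m.sum()<1200:
                print(fit(nm,[(p,m)],q,z,nm!="bottle_mid"),end="")
            print()
print(bot.get_obs()["time"])
E
```

```text
time: 31.65
tool_pos: [579.6, 39.1, 64.9]
contact_force: [-0.1, 0.1, 0.3]
grip_width: 54.2
time: 32.32
tool_pos: [580.8, 39.1, 167.6]
contact_force: [-0.6, -0.4, 0.3]
grip_width: 55.0
time: 32.48
tool_pos: [581.7, 39.1, 210.2]
contact_force: [0.7, -0.1, 2.4]
grip_width: 54.6
time: 32.73
tool_pos: [505.9, -33.7, 204.4]
contact_force: [0.1, 0.7, 0.3]
grip_width: 54.9
time: 32.98
tool_pos: [482.8, -139.3, 204.9]
contact_force: [0.1, 1.3, -0.8]
grip_width: 55.2
time: 33.4
tool_pos: [498.0, -235.9, 204.3]
contact_force: [0.8, 0.8, -0.8]
grip_width: 54.9
side bottle_mid 0.82 [311.9 216.6] 491 (array([582.91,  37.08,   0.  ]), np.float64(0.18708522209131273))
side reel_mid 0.82 [330.8 210. ] 494 (array([597.21, -36.46,   0.09]), np.float64(0.3473848515334115))
side lurebox_mid 0.74 [242.1 213.2] 1289 
side pick_mid 0.67 [382.7 248.1] 263 
side spare_brass_mid 0.87 [260.1 271.5] 276 
side spare_black_mid 0.73 [379.6 245.6] 199 
side crank_mid 0.91 [303.3 232.2] 252 
top bottle_mid 0.78 [313.2 197.7] 246 (array([580.21,  37.8 ,   0.  ]), np.float64(0.08992))
top reel_mid 0.91 [337.9 198.9] 689 (array([595.49, -32.74,   0.15]), np.float64(0.07912151921946375))
top lurebox_mid 0.86 [275.7 146.7] 1162 
top pick_mid 0.67 [338.  196.8] 595 
top spare_brass_mid 0.69 [218.9 218.5] 142 
top spare_black_mid 0.44 [214.5 239.9] 156 
top crank_mid 0.69 [300.4 196.2] 329 
34.2
```

```bash
python3 -c "
from plant import bot
print(bot.close_job())"
```

```text
the job is handed in; nothing more can be done
None
```

I laid the steel crank in its groove, set the reel in the big bay and stood the bottle on the cork mark, in that order. I handed the job in at about 34 s. A last camera check showed the crank in its groove, the reel and bottle each about 1 mm from target, and no sign that the spare cranks, lure box or pick had moved, though the network's readings on the black spare and the pick were unsure.

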